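Put the bench tools back in their graded rack

TASK

Put the four hand tools (two chisels, a gouge and a rasp) back in the stepped rack on the bench in order of length, each in the berth that is cut to its length, from the shortest in the shortest berth to the longest in the longest. Lay each one straight in its berth with the handle in the V notch at the front board and the blade tip down in the slot of the tip block, just short of the stop. Leave the mallet where it lies.

Things in the scene. Friction and masses are not known exactly. Their poses are not given: they have to be found in the camera images.
- short_chisel: The shortest tool: a stubby chisel 172 mm long, pale tan handle 104 mm long, 37 mm across, 32 mm thick, narrow blade 68 mm long. Best gripped across the handle 33 mm behind the origin (37 mm wide). Origin: on the long axis midway between butt and tip, 16 mm above the bench at the start; x along the tool to the blade tip, z up, y across the handle.
- flared_chisel: Second in length: a chisel 198 mm long, round brown handle 104 mm long flaring from 24 mm at the ferrule to 36 mm at the butt; lies 0.06 rad tip-down. Best gripped across the handle 44 mm behind the origin (31 mm wide). Origin: on the long axis midway between butt and tip, 13 mm above the bench at the start; x along the tool to the blade tip, z up, y across the handle.
- gouge: Third in length: a gouge 236 mm long, thick dark grey-brown handle 118 mm long, 48 mm across, 43 mm thick, brass ferrule, pointed blade. Best gripped across the handle 56 mm behind the origin (48 mm wide). Origin: on the long axis midway between butt and tip, 21 mm above the bench at the start; x along the tool to the blade tip, z up, y across the handle.
- rasp: The longest tool: a slim rasp 280 mm long, straight round brown handle 103 mm long, 31 mm thick, tapering flat blade 177 mm long. Best gripped across the handle 70 mm behind the origin (31 mm wide). Origin: on the long axis midway between butt and tip, 16 mm above the bench at the start; x along the tool to the blade tip, z up, y across the handle.
- berth_1: Shortest berth, right end of the fixed rack, 192 mm clear from front board to far stop: a 172 mm tool has 10 mm play at each end. Origin: middle of that length, on the plank's top 20 mm above the bench; x from front board to stop, z up. Short chisel's origin seats 27 mm above it, tool level. Rack: four stepped pale planks in a row, 76 mm apart; front board 36 mm high at the robot's end.
- berth_2: Second berth from the right, 218 mm clear from front board to far stop: a 198 mm tool has 10 mm play at each end. Origin: middle of that length, on the plank's top 20 mm above the bench; x from front board to stop, z up. Flared chisel's origin seats 27 mm above it, tool level. All: handle in the V notch of a rail 14 to 32 mm from the board: 45-degree sides, floor 10, teeth 32 mm above plank.
- berth_3: Third berth from the right, 256 mm clear from front board to far stop: a 236 mm tool has 10 mm play at each end. Origin: middle of that length, on the plank's top 20 mm above the bench; x from front board to stop, z up. Gouge's origin seats 34 mm above it, tool level. All: the last 45 mm is the tip block, a slot 28 mm wide between cheeks 10 mm high; stop 16 mm above its floor.
- berth_4: Longest berth, left end of the rack, 300 mm clear from front board to far stop: a 280 mm tool has 10 mm play at each end. Origin: middle of that length, on the plank's top 20 mm above the bench; x from front board to stop, z up. Rasp's origin seats 25.5 mm above it, tool level. Tip slot's floor: 22.5 mm above the plank, 30 mm in the gouge's berth.
- mallet: beech mallet with a square head, 276 mm long and 66 mm high, lying on the left of the bench: a bystander. Origin: the centre of its underside.

How it is judged:
At the end, for the whole second after the job is handed in: Each tool lies at rest in its own berth (short chisel in berth 1, flared chisel in berth 2, gouge in berth 3, rasp in berth 4), centred within 12 mm lengthwise and 10 mm sideways, within 8 mm of its seated height and within 0.10 rad of the berth's direction and level (x of short_chisel in the frame of berth_1 between -0.012 and 0.012 m and y of short_chisel in the frame of berth_1 between -0.01 and 0.01 m and z of short_chisel in the frame of berth_1 between 0.019 and 0.035 m and angle between the x axis of short_chisel and the x axis of berth_1, either way round below 0.1 rad and linear speed of each of short_chisel, flared_chisel, gouge, rasp below 0.01 m/s and angular speed of each of short_chisel, flared_chisel, gouge, rasp below 0.1 rad/s and x of flared_chisel in the frame of berth_2 between -0.012 and 0.012 m and y of flared_chisel in the frame of berth_2 between -0.01 and 0.01 m and z of flared_chisel in the frame of berth_2 between 0.019 and 0.035 m and angle between the x axis of flared_chisel and the x axis of berth_2, either way round below 0.1 rad and x of gouge in the frame of berth_3 between -0.012 and 0.012 m and y of gouge in the frame of berth_3 between -0.01 and 0.01 m and z of gouge in the frame of berth_3 between 0.026 and 0.042 m and angle between the x axis of gouge and the x axis of berth_3, either way round below 0.1 rad and x of rasp in the frame of berth_4 between -0.012 and 0.012 m and y of rasp in the frame of berth_4 between -0.01 and 0.01 m and z of rasp in the frame of berth_4 between 0.0175 and 0.0335 m and angle between the x axis of rasp and the x axis of berth_4, either way round below 0.1 rad); the robot touches nothing.
It fails at once if the mallet is moved by more than 30 mm (distance of mallet from where it was at the start of the episode above 0.03 m).
It also fails if it takes over 99 s, if anything falls off the work surface, if the arm or the gripper's body presses on something with over 40 N, if the wrist force passes 120 N, or if a joint passes its speed limit or range.

ROBOT

A 6-joint arm with a two-finger parallel gripper is mounted at the origin on a cart in front of the work surface, level with it; the furniture and walls round the work are solid. World frame = base frame: x ahead of the robot, y to its left, z up, the work surface at z = 0. Lengths are in m, angles in rad, forces in N, time in s.
With the tool pointing down it reaches from about 0.25 to 0.85 m from the base axis. Payload 12.5 kg.
Tool frame: the origin (TCP) lies at the very end of the fingers, on their centre line; the grasp point (between the pads) lies 19 mm behind it; z points along the fingers, y is the line along which they close (so a half turn about z gives the same grasp; the last joint's range is limited). The gripper opens to 93 mm and grips with 3 to 60 N. Pads are 15 mm wide; open, the fingers measure 128 mm over their backs; the gripper's body (75 mm by 188 mm) begins 65 mm behind the grasp point.
Start: joints at [-1.25, 0.351, 1.652, -0, 1.139, -0.085], TCP at [0.217, -0.505, 0.183] pointing down, gripper open.
Joint ranges: [-2.75, 2.75], [-0.79, 2.1], [0.01, 2.65], [-1.57, 4.71], [0.07, 3.14], [-2.87, 2.87]. Speed limits (rad/s): [2.22, 2.22, 2.79, 3.14, 3.14, 3.14].

INTERFACE

Orientations are given as a unit quaternion [x, y, z, w].
In Python, from plant import arm gives the robot as it stands. The module is installed in compiled form; this text tells all that it offers.
- The arm moves only by the tool play_rows, never from a script. Its argument "commands" is a list that holds one entry, the list of rows, each a list of 4 numbers: the shift along the world's x, y, z in m, then the turn about the world's z in degrees. In form: [[[tx, ty, tz, twist], ...]]. A call has 1 to 20 rows; each row is the pose to reach, as a shift and turn from the pose commanded when the call began; what a row does not reach only later rows make up. A row lasts 1/8 s, in which the tool goes at most 62.5 mm and 10.7 degrees, less where a joint would pass 70% of its speed; a pose out of reach is approached as far as the arm can. A call with a gripper value outside its range is refused whole. "hand" is the finger opening in m, from 0 to 0.093, set as the call begins (left out, the last holds). The fingers move at their own pace and stop on an object; "newtons" is the grip in N (left out, the last holds). Time passes only in rows, so rows that repeat a pose let the fingers close. It gives the time, the measured TCP pose, the force, the opening and the grip force at its end, in the units of the state.
- arm.observe(): the state, without advancing time (a new reading comes with each control period).
- arm.camera(name): name is "scene" or "top"; returns a dict with "pixels" (480x640x3 uint8, red, green, blue), "intrinsics" (3x3 intrinsics, pixels), "D" ([k1, k2, p1, p2, k3] as OpenCV has them; the pictures are not rectified), "view" (4x4, takes a point from world to camera coordinates). Camera axes: x right, y down, z forward; pixel columns grow to the right and rows downward; lengths in m; the calibration is good to about 2 mm. A picture is of the moment at which its call begins. There is no depth.
- arm.finish_job(): hands the job in; it is judged then, once.
The state is a dict: "clock": time; "joint_positions": joint angles; "joint_velocities": joint speeds; "joint_torque": joint torques, N m; "tcp_pos": TCP position; "eef_rot": TCP orientation; "contact_force": force on the tool from outside, world axes, zero at the start; "ft_torque": the same for the moment, N m; "gripper_width": finger opening in m; "grasp_force": force on a finger pad.
Only numpy, scipy, OpenCV 4.12 (cv2) and the standard library are available. Lean on these libraries where they do the work, as an engineer would, in place of code of your own. Each camera call takes 0.05 s, during which the arm holds its last target. There are 200 camera calls.

## Working session

There is one attempt and no reset: what is moved stays moved. The work goes in short steps, Python scripts to look and compute and a tool call to move; the robot and the scene stay as the last step left them, time stands still between calls to the robot, and variables do not carry over. Pictures are saved under pics/ and viewed, at most 14 in all, crops included, and the job is handed in when it is done.

Besides the shell and the picture viewer there is one more tool, called after "Request:" as name(argument=value, ...), one argument or row to a line, values as JSON. play_rows: Moves the arm, as the interface text tells. Its arguments: {"type":"object","properties":{"commands":{"type":"array","items":{"type":"array","items":{"type":"array","items":{"type":"number"}}}},"hand":{"type":"number"},"newtons":{"type":"number"}},"required":["commands"]}

```bash
mkdir -p pics
python3 - <<'E'
from plant import arm
import cv2
for n in("scene","top"):
    c=arm.camera(n); cv2.imwrite(f"pics/{n}0.png",c["pixels"][:,:,::-1]); print(n,c["intrinsics"],c["D"],c["view"])
print(arm.observe())
E
```

```text
scene [[539.04349047   0.         313.53438685]
 [  0.         539.04349047 235.89067041]
 [  0.           0.           1.        ]] [-0.06037338  0.          0.          0.          0.        ] [[-0.88953991 -0.45674895  0.00995753  0.49385061]
 [-0.31932963  0.6060267  -0.72853292  0.13427741]
 [ 0.32672212 -0.65123884 -0.68493841  1.64176123]
 [ 0.          0.          0.          1.        ]]
top [[506.17769871   0.         312.57406407]
 [  0.         506.17769871 236.96170999]
 [  0.           0.           1.        ]] [-0.12302419  0.          0.          0.          0.        ] [[-0.0023222  -0.99999533  0.00198488  0.09394783]
 [-0.99407783  0.0020928  -0.10865031  0.5134109 ]
 [ 0.10864565 -0.00222544 -0.99407805  1.46346533]
 [ 0.          0.          0.          1.        ]]
{'clock': 0.1, 'joint_positions': array([-1.24959064e+00,  3.51176091e-01,  1.65235126e+00, -2.08355663e-05,
        1.13911627e+00, -8.46073539e-02]), 'joint_velocities': array([-5.34698258e-05,  6.85732251e-04,  1.40808380e-04,  9.22416572e-04,
       -5.76602604e-04, -8.11508028e-04]), 'joint_torque': array([ 2.28746449e-04, -4.98029530e+01, -2.85704899e+01,  7.00454414e-02,
        2.39066966e-02, -3.41042914e-05]), 'tcp_pos': array([ 0.21702484, -0.50499104,  0.18226207]), 'eef_rot': array([ 9.79483987e-01,  2.01521320e-01, -7.14133614e-05, -5.20696871e-04]), 'contact_force': array([ 0.57678091,  0.07740557, -0.53114297]), 'ft_torque': array([-0.01398082,  0.00873224,  0.04841599]), 'grasp_force': 0.0, 'gripper_width': 0.09300290796001276}
```

View pics/top0.png

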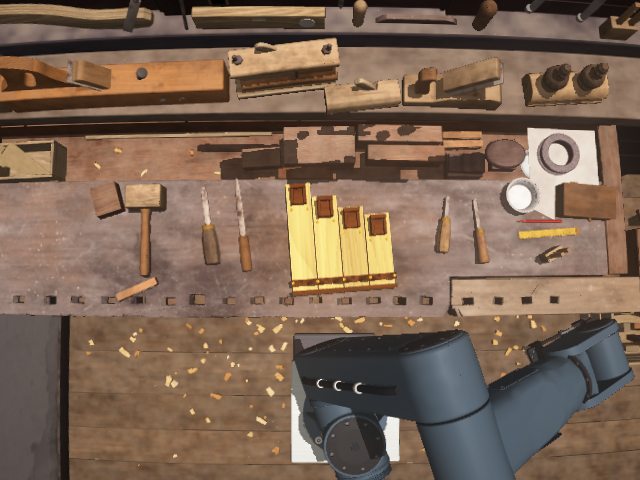

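View pics/scene0.png

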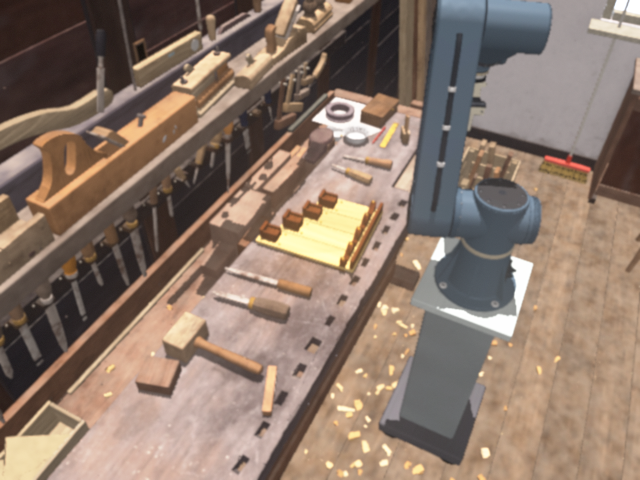

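The top view shows the gouge near (209,226), the rasp near (243,225), the rack at (287–397, 183–293), the mallet near (146,228), and the two chisels at (445,225) and (479,232). I'll enlarge the crops next.

```bash
cat > h.py <<'E'
import numpy as np, cv2
from plant import arm
def cast(c,uv,z):
    uv=np.asarray(uv,float).reshape(-1,1,2)
    n=cv2.undistortPoints(uv,c["intrinsics"],np.array(c["D"]))[:,0]
    V=np.array(c["view"]);R=V[:3,:3];o=-R.T@V[:3,3]
    d=np.c_[n,np.ones(len(n))]@R
    return o+d*((np.reshape(z,(-1,1))-o[2])/d[:,2:])
def proj(c,P):
    V=np.array(c["view"]);r=cv2.Rodrigues(V[:3,:3])[0]
    return cv2.projectPoints(np.asarray(P,float).reshape(-1,3),r,V[:3,3],c["intrinsics"],np.array(c["D"]))[0][:,0]
E
python3 - <<'E'
import cv2
i=cv2.imread("pics/top0.png")
a=cv2.resize(i[170:300,190:260],None,fx=4,fy=4,interpolation=2)
b=cv2.resize(i[170:300,430:500],None,fx=4,fy=4,interpolation=2)
cv2.imwrite("pics/c1.png",cv2.hconcat([a,b]))
cv2.imwrite("pics/c2.png",cv2.resize(i[175:300,280:405],None,fx=4.6,fy=4.6,interpolation=2))
E
```

```text
(no output)
```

View pics/c1.png

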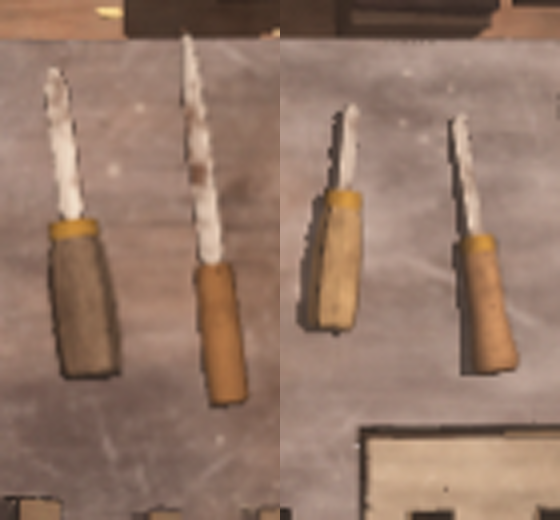

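View pics/c2.png

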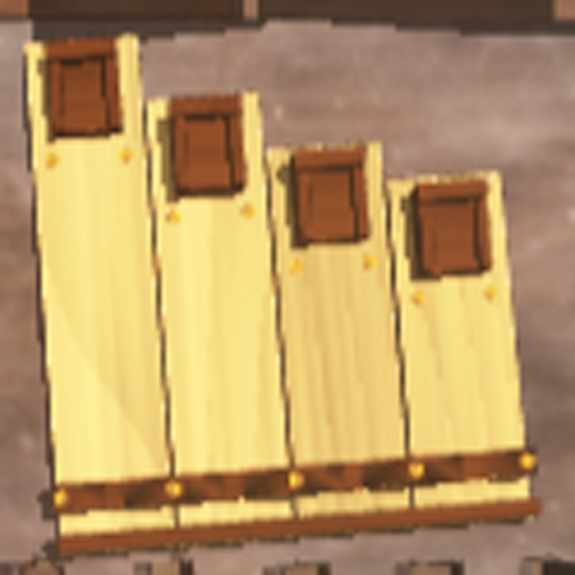

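Short chisel is at crop x≈330 (tan handle) and the flared one at x≈480. Rack pins and tip blocks are clear; the rack leans a few degrees. Now I'll measure.

```bash
cat > m.py <<'E'
import json
from h import *
c=arm.camera("top"); s=arm.camera("scene")
T={"short":([(352,103),(336,330)],.172,.033,(.012,.016)),"flared":([(458,115),(495,372)],.198,.044,(.007,.019)),
"gouge":([(52,68),(90,377)],.236,.056,(.018,.021)),"rasp":([(186,35),(228,403)],.280,.070,(.016,.016))}
out={}
for k,(p,L,g,z) in T.items():
    off=430-70 if k in("short","flared") else 190
    uv=[(off+(a+.5)/4-.5,170+(b+.5)/4-.5) for a,b in p]
    P=cast(c,uv,z); d=(P[0]-P[1])[:2]; n=np.linalg.norm(d); d/=n; m=P[:,:2].mean(0)
    G=m-g*d; print(k,"len",n.round(4),L,"mid",m.round(4),"yaw",np.degrees(np.arctan2(d[1],d[0])).round(2),"grip",G.round(4))
    out[k]=[*m,*d]
    # handle mask: axis line
    o=cast(c,uv,z)
    print("  scene proj",proj(s,P).round(0).tolist())
im=c["pixels"]; hsv=cv2.cvtColor(im,cv2.COLOR_RGB2HSV)
f=lambda p:[(280+(a+.5)/4.6-.5,175+(b+.5)/4.6-.5) for a,b in p]
pins=cast(c,f([(60,496),(174,488),(296,480),(417,469),(528,461)]),.052)
print("pins",pins[:,:2].round(4).tolist())
l=np.polyfit(pins[:,1],pins[:,0],1); print("berth yaw from pins",np.degrees(np.arctan(-l[0])))
fb=cast(c,f([(60,540),(535,502)]),.036); print("front board top inner edge",fb[:,:2].round(4).tolist())
st=cast(c,f([(50,58),(116,55),(172,112),(240,109),(293,164),(362,160),(415,194),(486,188)]),[.0585,.0585,.066,.066,.0585,.0585,.0585,.0585]); print("stop edge",st[:,:2].round(4).tolist())
ed=cast(c,f([(135,40),(176,520),(263,100),(297,510),(380,145),(413,505)]),.02); 
for i in(0,2,4):
    d=(ed[i]-ed[i+1]);print("plank edge yaw",np.degrees(np.arctan2(d[1],d[0])).round(2), ed[i:i+2,:2].round(4).tolist())
E
python3 m.py
```

```text
short len 0.174 0.172 mid [ 0.555  -0.3081] yaw -6.28 grip [ 0.5222 -0.3045]
  scene proj [[331.0, 165.0], [372.0, 179.0]]
flared len 0.198 0.198 mid [ 0.5349 -0.4098] yaw 4.92 grip [ 0.491  -0.4136]
  scene proj [[343.0, 155.0], [392.0, 164.0]]
gouge len 0.2358 0.236 mid [0.5516 0.4072] yaw 8.37 grip [0.4962 0.399 ]
  scene proj [[213.0, 292.0], [288.0, 313.0]]
rasp len 0.2797 0.28 mid [0.5547 0.3056] yaw 7.27 grip [0.4853 0.2968]
  scene proj [[225.0, 268.0], [311.0, 292.0]]
pins [[0.3797, 0.1504], [0.3845, 0.0792], [0.3893, 0.0029], [0.3958, -0.0731], [0.4005, -0.1431]]
berth yaw from pins 4.104389954165367
front board top inner edge [[0.3523, 0.151], [0.3751, -0.1497]]
stop edge [[0.6566, 0.1571], [0.6584, 0.1152], [0.6202, 0.0798], [0.622, 0.037], [0.5881, 0.0034], [0.5906, -0.0403], [0.5689, -0.0735], [0.5727, -0.1186]]
plank edge yaw 4.71 [[0.6765, 0.1033], [0.3649, 0.0776]]
plank edge yaw 4.25 [[0.6366, 0.0201], [0.371, 0.0003]]
plank edge yaw 4.47 [[0.6068, -0.0557], [0.3738, -0.0739]]
```

Request:
play_rows(
  commands=[
    [[0.305,0.2,0,-29.5],[0.305,0.2,0,-29.5],[0.305,0.2,0,-29.5],[0.305,0.2,0,-29.5],[0.305,0.2,0,-29.5],[0.305,0.2,0,-29.5],[0.305,0.2,0,-29.5],[0.305,0.2,-0.06,-29.5],[0.305,0.2,-0.1,-29.5],[0.305,0.2,-0.1,-29.5],[0.305,0.2,-0.1,-29.5]],
  ],
  hand=0.07,
  newtons=40,
)

```text
clock: 1.58
tcp_pos: [0.5226, -0.3063, 0.0845]
eef_rot: [0.998, -0.055, 0.001, 0.001]
contact_force: [-0.1, -0.4, 0.3]
gripper_width: 0.0699
grasp_force: 0.0
```

Request:
play_rows(
  commands=[
    [[0,0.001,-0.05,0],[0,0.001,-0.065,0],[0,0.001,-0.075,0],[0,0.001,-0.078,0],[0,0.001,-0.078,0]],
  ],
)

```text
clock: 2.2
tcp_pos: [0.5226, -0.3047, 0.0057]
eef_rot: [0.999, -0.055, 0.001, 0.0]
contact_force: [0.2, -0.3, 0.4]
gripper_width: 0.0701
grasp_force: 0.0
```

Request:
play_rows(
  commands=[
    [[0,0,0,0],[0,0,0,0],[0,0,0,0],[0,0,0,0],[0,0,0,0],[0,0,0,0]],
  ],
  hand=0.02,
)

```text
clock: 2.95
tcp_pos: [0.5221, -0.3043, 0.0047]
eef_rot: [0.999, -0.054, -0.0, -0.0]
contact_force: [-0.0, 0.6, -0.8]
gripper_width: 0.0207
grasp_force: 0.0
```

Run:
```python
from h import *
i=arm.camera("scene")["pixels"][:,:,::-1];t=arm.camera("top")["pixels"][:,:,::-1]
a=cv2.resize(i[110:230,280:430],(600,480),interpolation=2);b=cv2.resize(t[170:320,420:510],(200,333))
cv2.imwrite("pics/d1.png",cv2.hconcat([a,cv2.copyMakeBorder(b,0,147,0,0,0)]))
```

```text
(no output)
```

View pics/d1.png

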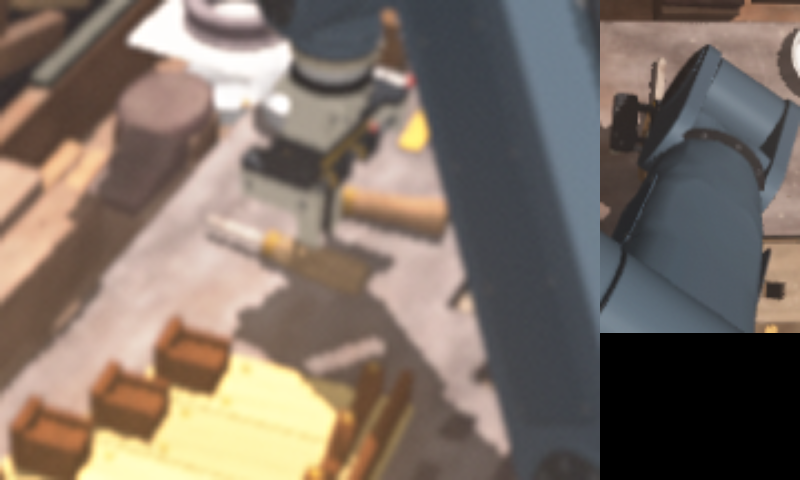

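The fingers closed beside the handle, not on it: the crop shows the visible finger ending near (315,240), behind the short chisel. I'll check how the TCP projects.

Run:
```python
from h import *
from scipy.spatial.transform import Rotation as R
s=arm.camera("scene");t=arm.camera("top");o=arm.observe();p=o["tcp_pos"];M=R.from_quat(o["eef_rot"]).as_matrix()
print(p,M.round(3).tolist(),o["joint_positions"].round(3))
print("tcp scene",proj(s,[p,p-.084*M[:,2],[.5222,-.3045,.016]]).round(1).tolist(),"top",proj(t,[p,[.5222,-.3045,.016]]).round(1).tolist())
cv2.imwrite("pics/d2.png",cv2.resize(s["pixels"][130:200,310:400,::-1],None,fx=8,fy=8,interpolation=2))
```

```text
[ 0.52213601 -0.30431304  0.00470308] [[0.994, -0.109, -0.0], [-0.109, -0.994, 0.0], [-0.0, -0.0, -1.0]] [-0.605  0.672  1.628 -0.     0.842  1.075]
tcp scene [[358.7, 176.8], [360.3, 158.2], [358.9, 174.3]] top [[444.0, 234.7], [445.0, 234.3]]
```

View pics/d2.png

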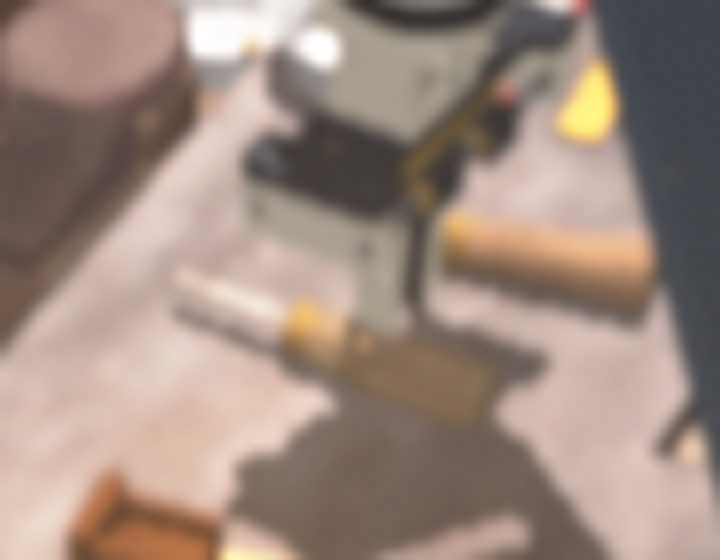

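Run:
```python
from h import *
s=arm.camera("scene")
print(cast(s,[(350.6,159.6),(341,157),(360,162.5)],.089).round(3).tolist())
p=arm.observe()["tcp_pos"]
for y in(-.03,-.01,0,.01,.0275): print(y,((proj(s,[p+[0,y,0],p+[0,y,.03],p+[0,y,.084]])-[310,130])*8).round(0).tolist())
print(cast(s,[(310+385/8,130+335/8)],[.005]).round(3),cast(s,[(310+385/8,130+335/8)],[.032]).round(3))
```

```text
[[0.549, -0.279, 0.089], [0.587, -0.278, 0.089], [0.512, -0.279, 0.089]]
-0.03 [[415.0, 340.0], [420.0, 288.0], [428.0, 192.0]]
-0.01 [[398.0, 363.0], [403.0, 311.0], [411.0, 214.0]]
0 [[390.0, 374.0], [394.0, 322.0], [402.0, 226.0]]
0.01 [[381.0, 386.0], [385.0, 334.0], [393.0, 237.0]]
0.0275 [[366.0, 406.0], [370.0, 354.0], [378.0, 257.0]]
[[ 0.536 -0.331  0.005]] [[ 0.523 -0.297  0.032]]
```

Request:
play_rows(
  commands=[
    [[0,0,0,0],[0,0,0,0],[0,0,0,0],[0,0,0,0]],
  ],
  hand=0.07,
)

```text
clock: 3.7
tcp_pos: [0.5221, -0.3043, 0.0047]
eef_rot: [0.999, -0.055, 0.0, -0.0]
contact_force: [-0.4, 0.0, -0.1]
gripper_width: 0.0555
grasp_force: 0.0
```

Run:
```python
from h import *
s=arm.camera("scene");p=arm.observe()["tcp_pos"];print(p)
im=cv2.resize(s["pixels"][130:200,310:400,::-1],None,fx=8,fy=8,interpolation=2)
for y in(-.035,.035,.0525,-.0525):
    q=(proj(s,[p+[0,y,0],p+[0,y,.084]])-[310,130])*8
    cv2.line(im,*[tuple(map(int,a)) for a in q],(0,255,0),1)
cv2.imwrite("pics/d3.png",im)
```

```text
[ 0.52213649 -0.30429766  0.00474169]
```

View pics/d3.png

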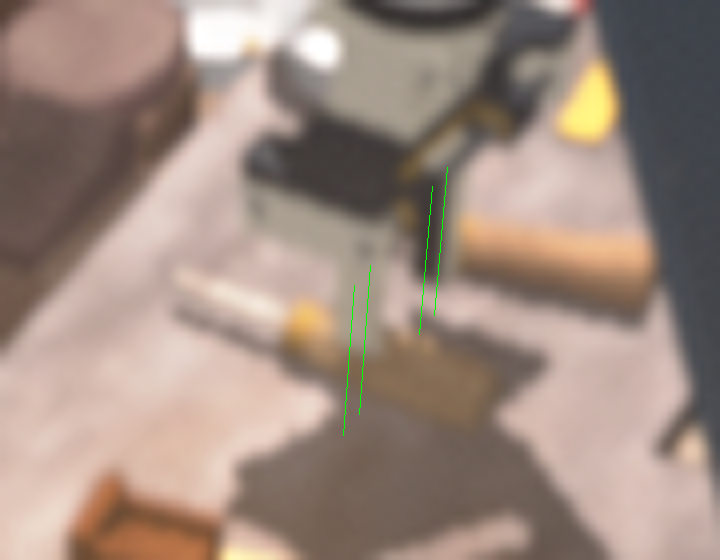

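The fingers actually end about 35–45 mm above the reported TCP (near tip at (358,345), far tip at (440,278) in the crop, against predicted (366,406) and (413,338)). So I'll go lower in small steps and watch the force.

Request:
play_rows(
  commands=[
    [[0,0,-0.004,0],[0,0,-0.008,0],[0,0,-0.012,0],[0,0,-0.012,0]],
  ],
  hand=0.07,
)

```text
clock: 4.25
tcp_pos: [0.5219, -0.3042, -0.0077]
eef_rot: [0.999, -0.054, -0.0, -0.0]
contact_force: [0.6, -0.6, 0.1]
gripper_width: 0.07
grasp_force: 0.0
```

Request:
play_rows(
  commands=[
    [[0,0,-0.004,0],[0,0,-0.008,0],[0,0,-0.008,0]],
  ],
)

```text
clock: 4.62
tcp_pos: [0.5219, -0.3042, -0.0157]
eef_rot: [0.999, -0.055, -0.0, -0.0]
contact_force: [-1.0, -0.2, 0.3]
gripper_width: 0.0701
grasp_force: 0.0
```

Request:
play_rows(
  commands=[
    [[0,0,-0.004,0],[0,0,-0.008,0],[0,0,-0.008,0]],
  ],
)

```text
clock: 5.0
tcp_pos: [0.5219, -0.3042, -0.0237]
eef_rot: [0.999, -0.055, -0.0, -0.0]
contact_force: [0.1, -0.6, -0.5]
gripper_width: 0.0701
grasp_force: 0.0
```

Run:
```python
from h import *
s=arm.camera("scene")
cv2.imwrite("pics/d4.png",cv2.resize(s["pixels"][130:200,310:400,::-1],None,fx=8,fy=8,interpolation=2))
```

```text
(no output)
```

View pics/d4.png

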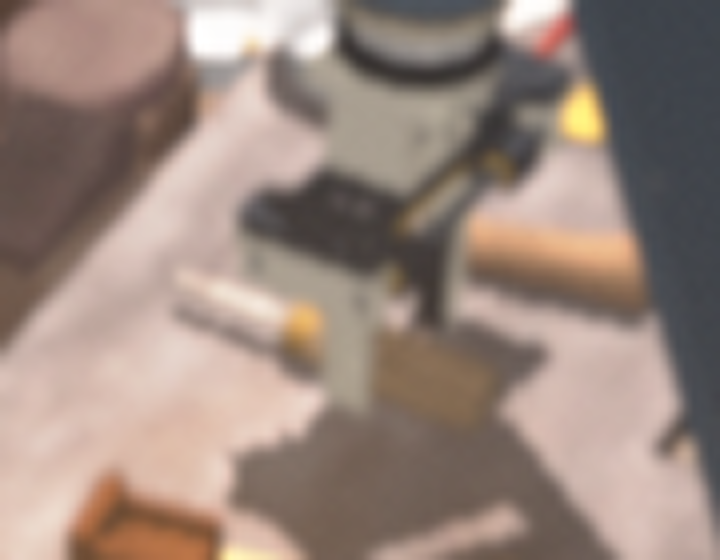

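Now the fingers straddle the handle, with the near tip at (347,410). A little lower, then close.

Request:
play_rows(
  commands=[
    [[0,0,-0.003,0],[0,0,-0.006,0],[0,0,-0.006,0]],
  ],
)

```text
clock: 5.42
tcp_pos: [0.522, -0.3042, -0.0296]
eef_rot: [0.999, -0.055, -0.0, -0.0]
contact_force: [-0.3, 0.6, 0.1]
gripper_width: 0.0695
grasp_force: 0.0
```

Request:
play_rows(
  commands=[
    [[0,0,0,0],[0,0,0,0],[0,0,0,0],[0,0,0,0],[0,0,0,0]],
  ],
  hand=0.02,
)

```text
clock: 6.05
tcp_pos: [0.5221, -0.3041, -0.0292]
eef_rot: [0.999, -0.055, -0.0, -0.0]
contact_force: [1.1, 0.6, 1.1]
gripper_width: 0.035
grasp_force: 40.0
```

Request:
play_rows(
  commands=[
    [[0,0,0.04,0],[0,0,0.09,0],[-0.0845,0.1957,0.12,10.6],[-0.0845,0.1957,0.12,10.6],[-0.0845,0.1957,0.12,10.6],[-0.0845,0.1957,0.12,10.6],[-0.0845,0.1957,0.12,10.6],[-0.0845,0.1957,0.09,10.6],[-0.0845,0.1957,0.06,10.6],[-0.0845,0.1957,0.06,10.6],[-0.0845,0.1957,0.06,10.6]],
  ],
)

```text
clock: 7.42
tcp_pos: [0.4383, -0.1093, 0.0314]
eef_rot: [0.999, 0.038, 0.0, 0.0]
contact_force: [0.5, 0.5, -1.3]
gripper_width: 0.035
grasp_force: 40.0
```

Run:
```python
from h import *
s=arm.camera("scene");t=arm.camera("top")
a=cv2.resize(s["pixels"][160:280,250:400,::-1],(750,600),interpolation=2)
cv2.imwrite("pics/d5.png",a); cv2.imwrite("pics/t5.png",t["pixels"][:,:,::-1])
```

```text
(no output)
```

View pics/d5.png

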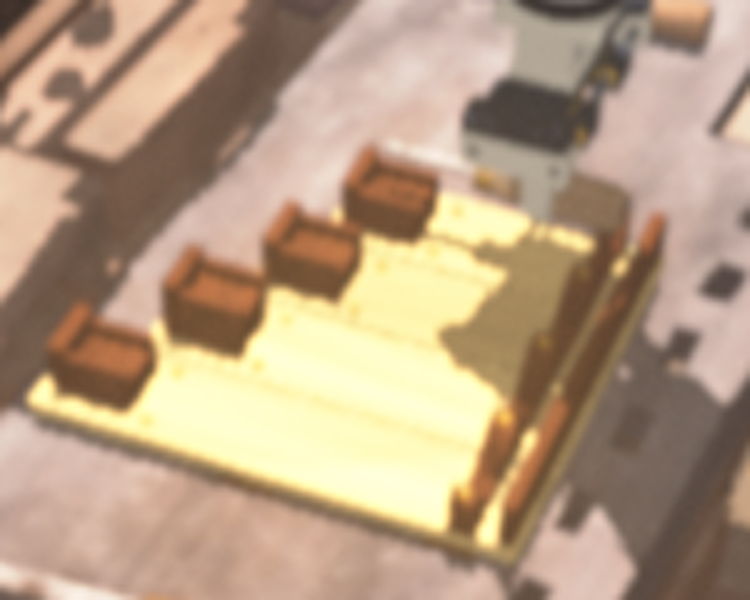

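The chisel hangs level over berth 1, with its tip near (385,150) above the tip block. Lowering it now.

Request:
play_rows(
  commands=[
    [[0,0,-0.01,0],[0,0,-0.017,0],[0,0,-0.023,0],[0,0,-0.026,0],[0,0,-0.028,0],[0,0,-0.028,0]],
  ],
)

```text
clock: 8.28
tcp_pos: [0.4378, -0.1084, 0.003]
eef_rot: [0.999, 0.038, 0.0, -0.0]
contact_force: [-1.3, 3.4, 3.9]
gripper_width: 0.0348
grasp_force: 40.0
```

Request:
play_rows(
  commands=[
    [[0,0,0,0],[0,0,0,0],[0,0,0,0]],
  ],
  hand=0.058,
)

```text
clock: 8.65
tcp_pos: [0.4377, -0.1087, 0.0028]
eef_rot: [0.999, 0.038, 0.0, 0.0]
contact_force: [-0.2, 0.2, -0.1]
gripper_width: 0.0569
grasp_force: 0.0
```

Request:
play_rows(
  commands=[
    [[0,0,0.04,0],[0,0,0.09,0],[0,0,0.14,0],[0.053,-0.305,0.15,0.6],[0.053,-0.305,0.15,0.6],[0.053,-0.305,0.15,0.6],[0.053,-0.305,0.15,0.6],[0.053,-0.305,0.15,0.6],[0.053,-0.305,0.15,0.6],[0.053,-0.305,0.1,0.6],[0.053,-0.305,0.05,0.6],[0.053,-0.305,0.05,0.6]],
  ],
  hand=0.065,
)

```text
clock: 10.15
tcp_pos: [0.4888, -0.4111, 0.0497]
eef_rot: [0.999, 0.043, -0.002, -0.003]
contact_force: [-0.3, 0.3, -0.2]
gripper_width: 0.0649
grasp_force: 0.0
```

Run:
```python
from h import *
s=arm.camera("scene");t=arm.camera("top")
a=cv2.resize(s["pixels"][160:240,310:400,::-1],(450,400),interpolation=2)
b=cv2.resize(t["pixels"][170:300,350:500,::-1],(346,300),interpolation=2)
cv2.imwrite("pics/d6.png",cv2.hconcat([a,cv2.copyMakeBorder(b,0,100,0,0,0)]))
```

```text
(no output)
```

View pics/d6.png

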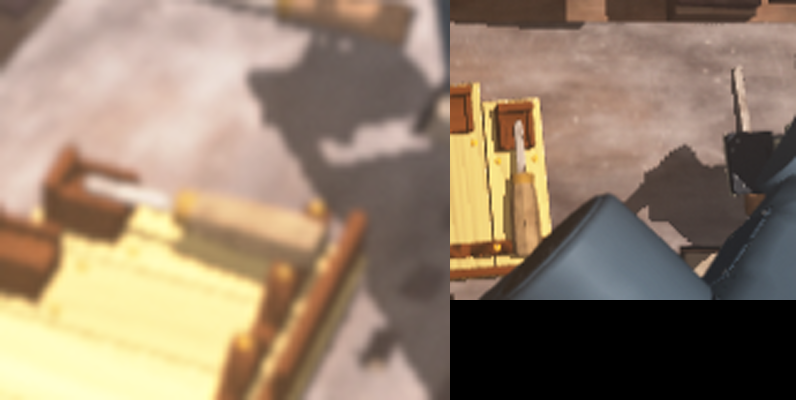

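The short chisel lies in berth 1 with its tip in the slot (top crop (518,130)). Next is the flared chisel.

Request:
play_rows(
  commands=[
    [[0,0,-0.04,0],[0,0,-0.065,0],[0,0,-0.076,0],[0,0,-0.08,0],[0,0,-0.08,0]],
  ],
)

```text
clock: 10.88
tcp_pos: [0.4912, -0.4141, -0.026]
eef_rot: [0.999, 0.043, 0.001, 0.001]
contact_force: [0.6, 0.5, 0.5]
gripper_width: 0.065
grasp_force: 0.0
```

Request:
play_rows(
  commands=[
    [[0,0,0,0],[0,0,0,0],[0,0,0,0],[0,0,0,0],[0,0,0,0]],
  ],
  hand=0.015,
)

```text
clock: 11.5
tcp_pos: [0.4906, -0.4135, -0.0272]
eef_rot: [0.999, 0.043, -0.0, -0.0]
contact_force: [-0.9, 0.9, 1.2]
gripper_width: 0.0297
grasp_force: 39.9
```

Request:
play_rows(
  commands=[
    [[0,0,0.04,0],[0,0,0.09,0],[0,0,0.13,0],[-0.057,0.3815,0.13,-0.6],[-0.057,0.3815,0.13,-0.6],[-0.057,0.3815,0.13,-0.6],[-0.057,0.3815,0.13,-0.6],[-0.057,0.3815,0.13,-0.6],[-0.057,0.3815,0.13,-0.6],[-0.057,0.3815,0.13,-0.6],[-0.057,0.3815,0.13,-0.6],[-0.057,0.3815,0.13,-0.6],[-0.057,0.3815,0.09,-0.6],[-0.057,0.3815,0.06,-0.6],[-0.057,0.3815,0.045,-0.6],[-0.057,0.3815,0.045,-0.6]],
  ],
)

```text
clock: 13.5
tcp_pos: [0.4332, -0.0331, 0.0169]
eef_rot: [0.999, 0.037, -0.001, -0.0]
contact_force: [0.3, -0.7, -1.2]
gripper_width: 0.0293
grasp_force: 39.9
```

Request:
play_rows(
  commands=[
    [[0,0,-0.005,0],[0,0,-0.009,0],[0,0,-0.012,0],[0,0,-0.013,0],[0,0,-0.013,0]],
  ],
)

```text
clock: 14.12
tcp_pos: [0.4343, -0.0317, 0.0059]
eef_rot: [0.999, 0.038, 0.001, -0.0]
contact_force: [-4.0, 5.1, 18.5]
gripper_width: 0.0293
grasp_force: 39.8
```

Request:
play_rows(
  commands=[
    [[0,0,0,0],[0,0,0,0],[0,0,0,0]],
  ],
  hand=0.052,
)

```text
clock: 14.5
tcp_pos: [0.4336, -0.0322, 0.0047]
eef_rot: [0.999, 0.038, -0.0, 0.0]
contact_force: [-1.4, -0.6, -0.3]
gripper_width: 0.0508
grasp_force: 0.0
```

Request:
play_rows(
  commands=[
    [[0,0,0.04,0],[0,0,0.09,0],[0,0,0.14,0],[0.0626,0.431,0.15,4.1],[0.0626,0.431,0.15,4.1],[0.0626,0.431,0.15,4.1],[0.0626,0.431,0.15,4.1],[0.0626,0.431,0.15,4.1],[0.0626,0.431,0.15,4.1],[0.0626,0.431,0.15,4.1],[0.0626,0.431,0.15,4.1],[0.0626,0.431,0.15,4.1],[0.0626,0.431,0.1,4.1],[0.0626,0.431,0.06,4.1],[0.0626,0.431,0.06,4.1]],
  ],
)

```text
clock: 16.38
tcp_pos: [0.495, 0.3965, 0.0626]
eef_rot: [0.997, 0.073, -0.002, 0.001]
contact_force: [0.4, 0.9, 1.0]
gripper_width: 0.0518
grasp_force: 0.0
```

Run:
```python
from h import *
s=arm.camera("scene");t=arm.camera("top")
a=cv2.resize(s["pixels"][160:320,230:400,::-1],(510,480),interpolation=2)
b=cv2.resize(t["pixels"][170:300,285:405,::-1],(277,300),interpolation=2)
cv2.imwrite("pics/d7.png",cv2.hconcat([a,cv2.copyMakeBorder(b,0,180,0,0,0)]))
```

```text
(no output)
```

View pics/d7.png

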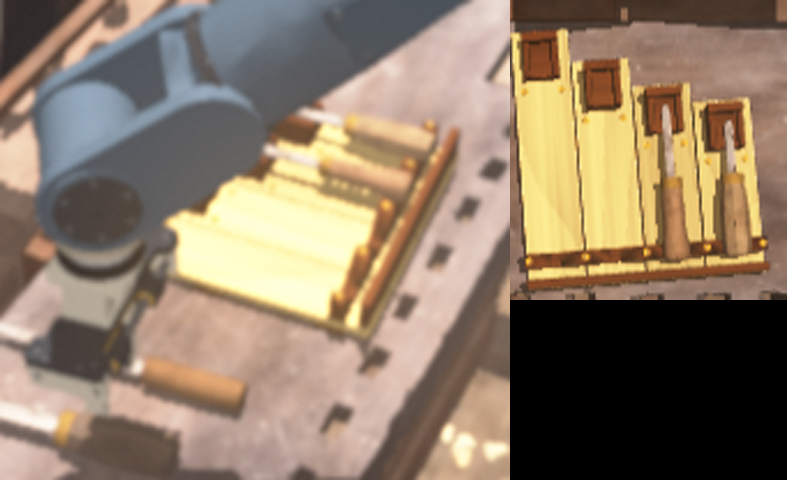

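Both chisels lie in their slots (tips at (665,120) and (728,132)). Next is the gouge.

Request:
play_rows(
  commands=[
    [[0,0,0,0],[0,0,0,0],[0,0,-0.03,0],[0,0,-0.06,0],[0,0,-0.078,0],[0,0,-0.088,0],[0,0,-0.088,0]],
  ],
  hand=0.078,
)

```text
clock: 17.35
tcp_pos: [0.4963, 0.399, -0.0232]
eef_rot: [0.997, 0.074, -0.0, 0.0]
contact_force: [0.9, -0.0, -0.4]
gripper_width: 0.078
grasp_force: 0.0
```

Request:
play_rows(
  commands=[
    [[0,0,0,0],[0,0,0,0],[0,0,0,0],[0,0,0,0],[0,0,0,0]],
  ],
  hand=0.03,
)

```text
clock: 17.98
tcp_pos: [0.4964, 0.3989, -0.0229]
eef_rot: [0.997, 0.074, 0.0, -0.0]
contact_force: [-1.2, -1.8, 4.1]
gripper_width: 0.047
grasp_force: 40.0
```

Request:
play_rows(
  commands=[
    [[0,0,0.04,0],[0,0,0.09,0],[0,0,0.13,0],[-0.0614,-0.354,0.14,-4.1],[-0.0614,-0.354,0.14,-4.1],[-0.0614,-0.354,0.14,-4.1],[-0.0614,-0.354,0.14,-4.1],[-0.0614,-0.354,0.14,-4.1],[-0.0614,-0.354,0.14,-4.1],[-0.0614,-0.354,0.14,-4.1],[-0.0614,-0.354,0.14,-4.1],[-0.0614,-0.354,0.14,-4.1],[-0.0614,-0.354,0.1,-4.1],[-0.0614,-0.354,0.065,-4.1],[-0.0614,-0.354,0.047,-4.1],[-0.0614,-0.354,0.047,-4.1]],
  ],
)

```text
clock: 19.98
tcp_pos: [0.4341, 0.0457, 0.0228]
eef_rot: [0.999, 0.039, -0.001, -0.0]
contact_force: [0.6, 0.1, -1.4]
gripper_width: 0.0469
grasp_force: 40.0
```

Request:
play_rows(
  commands=[
    [[0,0,-0.005,0],[0,0,-0.009,0],[0,0,-0.012,0],[0,0,-0.012,0]],
  ],
)

```text
clock: 20.48
tcp_pos: [0.435, 0.0449, 0.0118]
eef_rot: [0.999, 0.038, 0.0, -0.0]
contact_force: [0.6, 1.2, -1.6]
gripper_width: 0.0471
grasp_force: 40.0
```

Request:
play_rows(
  commands=[
    [[0,0,-0.0015,0],[0,0,-0.0025,0],[0,0,-0.0025,0]],
  ],
)

```text
clock: 20.85
tcp_pos: [0.4355, 0.0454, 0.0102]
eef_rot: [0.999, 0.038, 0.001, -0.0]
contact_force: [-2.3, 6.1, 13.8]
gripper_width: 0.0469
grasp_force: 40.0
```

Request:
play_rows(
  commands=[
    [[0,0,0,0],[0,0,0,0],[0,0,0,0]],
  ],
  hand=0.064,
)

```text
clock: 21.22
tcp_pos: [0.4348, 0.0448, 0.0092]
eef_rot: [0.999, 0.038, -0.0, 0.0]
contact_force: [0.5, -1.1, -0.1]
gripper_width: 0.0639
grasp_force: 0.0
```

Request:
play_rows(
  commands=[
    [[0,0,0.04,0],[0,0,0.09,0],[0,0,0.13,0],[0.0503,0.252,0.14,3],[0.0503,0.252,0.14,3],[0.0503,0.252,0.14,3],[0.0503,0.252,0.14,3],[0.0503,0.252,0.14,3],[0.0503,0.252,0.14,3],[0.0503,0.252,0.09,3],[0.0503,0.252,0.04,3],[0.0503,0.252,0,3],[0.0503,0.252,-0.02,3],[0.0503,0.252,-0.033,3],[0.0503,0.252,-0.036,3],[0.0503,0.252,-0.036,3]],
  ],
)

```text
clock: 23.22
tcp_pos: [0.4855, 0.2967, -0.0261]
eef_rot: [0.998, 0.064, 0.0, -0.0]
contact_force: [-0.2, -0.6, 0.0]
gripper_width: 0.0638
grasp_force: 0.0
```

Request:
play_rows(
  commands=[
    [[0,0,0,0],[0,0,0,0],[0,0,0,0],[0,0,0,0],[0,0,0,0]],
  ],
  hand=0.015,
)

```text
clock: 23.85
tcp_pos: [0.4852, 0.297, -0.0266]
eef_rot: [0.998, 0.064, 0.0, -0.0]
contact_force: [-0.3, -0.3, 1.6]
gripper_width: 0.0304
grasp_force: 40.0
```

Now move it to (.4367, .1211): shift (-.0485, -.1758), twist -3.

Request:
play_rows(
  commands=[
    [[0,0,0.04,0],[0,0,0.09,0],[0,0,0.13,0],[-0.0485,-0.1755,0.13,-3],[-0.0485,-0.1755,0.13,-3],[-0.0485,-0.1755,0.13,-3],[-0.0485,-0.1755,0.13,-3],[-0.0485,-0.1755,0.13,-3],[-0.0485,-0.1755,0.13,-3],[-0.0485,-0.1755,0.09,-3],[-0.0485,-0.1755,0.06,-3],[-0.0485,-0.1755,0.043,-3],[-0.0485,-0.1755,0.043,-3]],
  ],
)

```text
clock: 25.48
tcp_pos: [0.436, 0.122, 0.0152]
eef_rot: [0.999, 0.039, -0.001, 0.0]
contact_force: [-0.2, -0.0, -2.2]
gripper_width: 0.0308
grasp_force: 40.0
```

Request:
play_rows(
  commands=[
    [[0,0,-0.005,0],[0,0,-0.009,0],[0,0,-0.012,0],[0,0,-0.012,0]],
  ],
)

```text
clock: 25.98
tcp_pos: [0.4367, 0.1214, 0.0043]
eef_rot: [0.999, 0.038, 0.0, -0.0]
contact_force: [0.2, 0.3, -1.9]
gripper_width: 0.0303
grasp_force: 40.0
```

Request:
play_rows(
  commands=[
    [[0,0,-0.0015,0],[0,0,-0.0015,0]],
  ],
)

```text
clock: 26.22
tcp_pos: [0.4369, 0.1218, 0.0035]
eef_rot: [0.999, 0.038, 0.0, -0.0]
contact_force: [-2.6, 3.9, 8.9]
gripper_width: 0.0305
grasp_force: 40.0
```

Request:
play_rows(
  commands=[
    [[0,0,0,0],[0,0,0,0],[0,0,0,0]],
  ],
  hand=0.05,
)

```text
clock: 26.6
tcp_pos: [0.4367, 0.1213, 0.0027]
eef_rot: [0.999, 0.038, 0.0, 0.0]
contact_force: [-0.4, -0.9, -0.3]
gripper_width: 0.0496
grasp_force: 0.0
```

Request:
play_rows(
  commands=[
    [[0,0,0.04,0],[0,0,0.09,0],[0,0,0.14,0],[0,0.05,0.18,0],[0,0.25,0.18,0],[0,0.25,0.18,0],[0,0.25,0.18,0],[0,0.25,0.18,0],[0,0.25,0.18,0],[0,0.25,0.18,0]],
  ],
)

```text
clock: 27.85
tcp_pos: [0.4368, 0.37, 0.1827]
eef_rot: [0.999, 0.037, -0.0, 0.0]
contact_force: [-0.2, 0.1, -0.3]
gripper_width: 0.05
grasp_force: 0.0
```

Run:
```python
from h import *
t=arm.camera("top");s=arm.camera("scene")
a=cv2.resize(t["pixels"][175:300,280:405,::-1],(500,500),interpolation=2)
b=cv2.resize(s["pixels"][170:290,240:400,::-1],(293,220),interpolation=2)
cv2.imwrite("pics/d8.png",cv2.hconcat([a,cv2.copyMakeBorder(b,0,280,0,0,0)]))
```

```text
(no output)
```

View pics/d8.png

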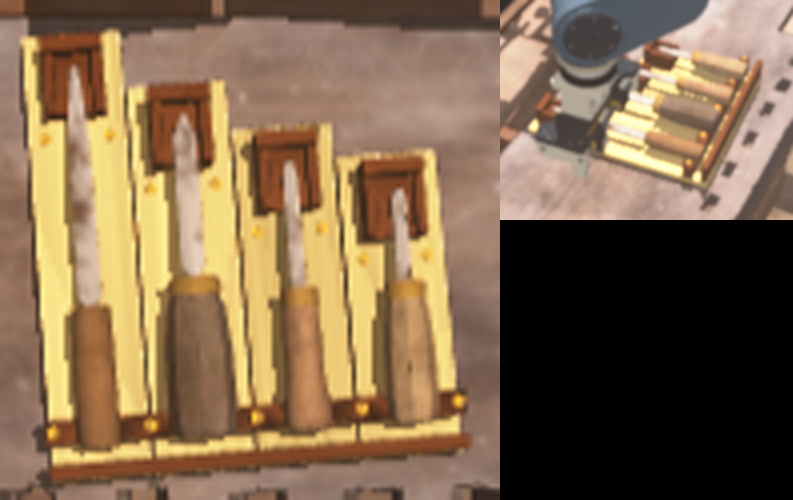

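Run:
```python
from h import *
c=arm.camera("top")
T={"short":((399,190),(413,420),.047,(.4705,-.1059)),"flared":((289,163),(309,432),.047,(.4775,-.0287)),"gouge":((183,115),(207,437),.054,(.4908,.0489)),"rasp":((73,68),(100,448),.0455,(.5065,.1264))}
a=np.radians(4.3);R=np.array([[np.cos(a),np.sin(a)],[-np.sin(a),np.cos(a)]])
for k,(t,b,z,m) in T.items():
    P=cast(c,[(280+u/4-.375,175+v/4-.375) for u,v in(t,b)],z)[:,:2];d=P[0]-P[1]
    print(k,"len",np.linalg.norm(d).round(4),"yaw err",(np.degrees(np.arctan2(d[1],d[0]))-4.3).round(2),"offset mm",(R@(P.mean(0)-m)*1000).round(1))
```

```text
short len 0.168 yaw err -1.73 offset mm [ 0.3 -0.5]
flared len 0.1965 yaw err -0.67 offset mm [-0.7  0.3]
gouge len 0.2346 yaw err -0.38 offset mm [ 1.3 -1.7]
rasp len 0.279 yaw err -0.25 offset mm [ 0.3 -0.5]
```

All four tools sit in their slots, centred within about 2 mm and straight within 2°, so I'm handing in.

```bash
python3 -c "
from plant import arm
print(arm.finish_job())"
```

```text
the job is handed in; nothing more can be done
None
```

All four tools are in their own berths and the job was handed in at about 28 s on the robot clock; in the last top view each measured within about 2 mm of centre and 2° of straight, the mallet was never approached, and the judge returned no verdict.

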